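# Raise the weighing hood window to its mark

### The arm

A 6-joint arm with a two-finger parallel gripper is mounted at the origin on a cart in front of the work surface, level with it; the furniture and walls round the work are solid. World frame = base frame: x ahead of the robot, y to its left, z up, the work surface at z = 0. Lengths are in m, angles in rad, forces in N, time in s.
With the tool pointing down it reaches from about 0.325 to 0.9 m from the base axis. Payload 6.1 kg.
Tool frame: the origin (TCP) lies midway between the tips of the shut fingers; the grasp point (between the pads) lies 19 mm behind it; z points along the fingers, y is the line along which they close (so a half turn about z gives the same grasp; the last joint's range is limited). The gripper opens to 85 mm and grips with 20 to 120 N. Pads are 22 mm wide; open, the fingers measure 114 mm over their backs; the gripper's body (76 mm by 85 mm) begins 54 mm behind the grasp point. The pads swing forward as they close: fully open they stand 13 mm farther back than shut.
Start: joints at [-1.26, 0.22, 1.526, -0, 1.395, -0.126], TCP at [0.264, -0.566, 0.231] pointing down, gripper open.
Joint ranges: [-2.98, 2.98], [-0.91, 2.08], [0.09, 2.57], [-1.24, 4.39], [0.2, 2.65], [-2.68, 2.68]. Speed limits (rad/s): [2.57, 2.57, 3.01, 3.14, 3.14, 3.14].

### API

Orientations are given as [roll, pitch, yaw] about the fixed x, y, z axes, in that order (R = Rz(yaw) Ry(pitch) Rx(roll)).
In Python, from plant import movep, move_l, set_joints, gripper_to, hold, inverse_kinematics, observe, get_image, get_calibration, Unreachable, job_done gives the robot as it stands. Calls block until the motion is done:
- movep(position, orientation): joint-space move of the TCP to a pose.
- move_l(position, feed=0.15, rotation=None, max_force=None): straight line of the TCP; rotation=None keeps the orientation; feed is the mean speed in m/s. With max_force (N) it stops when the force on the tool has changed by that much, and returns True; else False.
- set_joints(angles): joint-space move.
- gripper_to(opening, f_grip=None): finger opening in m; f_grip is the grip in N (None keeps the last); returns when the fingers have stopped.
- hold(seconds).
- inverse_kinematics(position, orientation): joint angles nearest the present ones, or None.
- observe(): the state.
- get_image(name): name is "side" or "top"; returns (picture, depth): 480x640x3 uint8, red, green, blue; 480x640 float32, m along the optical axis (not along the pixel's ray), 0 where there is no reading.
- get_calibration(name): a dict with "intrinsics" (3x3 intrinsics, pixels), "dist_coeffs" ([k1, k2, p1, p2, k3] as OpenCV has them; the pictures are not rectified), "world_from_camera" (4x4, takes a point from camera to world coordinates). Camera axes: x right, y down, z forward; pixel columns grow to the right and rows downward; lengths in m; the calibration is good to about 2 mm. A picture is of the moment at which its call begins. get_calibration takes no time and is no camera call.
A pose or a line that the arm cannot do raises Unreachable and nothing moves.
- job_done(): hands the job in; it is judged then, once.
The state is a dict: "time_s": time; "q": joint angles; "joint_velocities": joint speeds; "joint_torque": joint torques, N m; "eef_pos": TCP position; "tcp_rot": TCP orientation; "ft_force": force on the tool from outside, world axes, zero at the start; "torque": the same for the moment, N m; "opening": finger opening in m; "grasp_force": force on a finger pad.
Only numpy, scipy, OpenCV 4.12 (cv2) and the standard library are available. Lean on these libraries where they do the work, as an engineer would, in place of code of your own. Each camera call takes 0.05 s, during which the arm holds its last target. There are 200 camera calls.

### The job

Open the weighing hood for work without gripping anything: with the fingertips push the red catch tab fully outward (to the hood's right), so that its tongue frees the window, then push the counterweighted window up from beneath its blue lip until the red pointer on the window is level with the yellow mark on the left rail, and back away. Leave the yellow mark where it is set and do not disturb the loose things on the table.

Things in the scene. Friction and masses are not known exactly. Their poses are not given: they have to be found in the camera images.
- hood: Grey weighing hood fixed to the table, 260 deep x 326 wide x 330 mm high. Origin: under the centre of its base; x from its front to its back, y to its left, z up. The front slopes back at 50 degrees from the table, starting 130 mm in front of the origin at 60 mm height. The clear window runs in two aluminium rails; a yellow counterweight runs outside the right cheek
- window (a joint): Travel of the clear window up the slope, m: 0 shut (start), at most 0.145. A counterweight balances it: it stays where it is left; pushing takes about 3 N along the slope plus 12 N per m/s. With the catch shut it can rise only about 6 mm
- lip_nose (a point): Middle of the robot-side edge of the window's blue lip; x into the window (square to the pane), y to the hood's left, z up the slope (window travel). The lip is a ledge 240 mm long, 14 mm thick (z +-7 mm), 36 mm proud of the pane; nose radius 7 mm; black rubber on its upper side. Beneath it is free, down to the sill (z = -22 mm when shut, at x = +30 mm and deeper)
- catch (a joint): Travel of the sliding catch, m: 0 shut, 0.034 fully out to the hood's right (-y); over 0.024 its tongue is clear of the lip. Starts at 0 to 0.006. About 2 N of friction, stays where left
- catch_tab (a point): Inner (+y) face of the catch's red tab on the right rail, where it is pushed; moves with it; axes as lip_nose. The tab is a plate 12 mm thick (toward -y), x from -18 mm (free end) to +34 mm, z +-17 mm. Beside its inner face: steel tongue at x = +27 mm and deeper, top at z = -3 mm; shut lip out to x = +15 mm, top at z = -19 mm
- pointer_tip (a point): Tip of the small red pointer at the left edge of the window, level with the lip; moves with the window; axes as lip_nose
- mark_tip (a point): Inner tip of the yellow arrow-shaped height mark (20 x 14 mm, black screw) on the left aluminium rail; axes as lip_nose. It lies 65 to 120 mm up the slope from the pointer's shut position; when the window is right, the pointer tip is at z = 0 of this frame. A push would shove it along the rail: do not touch it
- post: Loose bystander on the table in front of or to the right of the hood, to be left alone: white spacer post, 17 mm across, 60 mm high. Origin: centre of its underside as built
- star_knob: Loose bystander on the table in front of or to the right of the hood, to be left alone: black star knob with a steel stud, 36 x 40 x 46 mm high. Origin: centre of its underside as built
- jar: Loose bystander on the table in front of or to the right of the hood, to be left alone: clear jar with a red lid, 57 mm across, 75 mm high. Origin: centre of its underside as built
- driver: Loose bystander on the table in front of or to the right of the hood, to be left alone: screwdriver with a red handle, lying, 187 mm long, 27 mm high. Origin: centre of its underside as built
- collar: Loose bystander on the table in front of or to the right of the hood, to be left alone: grey shaft collar, 28 x 30 x 12 mm high. Origin: centre of its underside as built
- pen: Loose bystander on the table in front of or to the right of the hood, to be left alone: black and white marker pen, lying, 135 mm long, 16 mm high. Origin: centre of its underside as built

How it is judged:
By the outcome, as a careful person would: the job done as asked, in the order asked, and still so for the second after the job is handed in, with the robot touching nothing.
It also fails if it takes over 48 s, if anything falls off the work surface, if the arm or the gripper's body presses on something with over 40 N, if the wrist force passes 120 N, or if a joint passes its speed limit or range.

## Working session

There is one attempt and no reset: what is moved stays moved. The work goes in short steps, each a Python script; the robot and the scene stay as the last script left them, time stands still between calls to the robot, and variables do not carry over. Pictures are saved under pics/ and viewed, at most 12 in all, crops included, and the job is handed in when it is done.

```bash
mkdir -p pics; ls
python3 - <<'E'
from plant import *
import cv2,numpy as np
for n in("side","top"):
    im,d=get_image(n); cv2.imwrite(f"pics/{n}0.png",im[:,:,::-1]); np.savez(f"{n}0.npz",im=im,d=d)
    c=get_calibration(n); print(n,c)
print(observe())
E
```

```text
pics
side {'intrinsics': array([[579.13928592,   0.        , 318.76827211],
       [  0.        , 579.13928592, 246.69355099],
       [  0.        ,   0.        ,   1.        ]]), 'dist_coeffs': array([0.05056253, 0.        , 0.        , 0.        , 0.        ]), 'world_from_camera': array([[-0.99540356,  0.07445346, -0.06023654,  0.55196666],
       [ 0.09575624,  0.76335983, -0.63883684,  0.6011577 ],
       [-0.00158146, -0.64166849, -0.76698047,  0.94383423],
       [ 0.        ,  0.        ,  0.        ,  1.        ]])}
top {'intrinsics': array([[484.27007625,   0.        , 322.51163193],
       [  0.        , 484.27007625, 233.83389047],
       [  0.        ,   0.        ,   1.        ]]), 'dist_coeffs': array([-0.0319338,  0.       ,  0.       ,  0.       ,  0.       ]), 'world_from_camera': array([[ 0.02304916, -0.99583958,  0.0881605 ,  0.40114718],
       [-0.99950839, -0.0248289 , -0.01914426, -0.07762783],
       [ 0.02125354, -0.0876759 , -0.9959223 ,  0.99114115],
       [ 0.        ,  0.        ,  0.        ,  1.        ]])}
{'time_s': 0.1, 'q': array([-1.26007783e+00,  2.21102365e-01,  1.52754352e+00, -6.90992472e-06,
        1.39473262e+00, -1.26099484e-01]), 'joint_velocities': array([ 0.00050184, -0.00032135, -0.00222526, -0.0012297 ,  0.00141967,
       -0.00082974]), 'joint_torque': array([-6.68965163e-05, -4.98241675e+01, -3.90549231e+01, -2.14099209e-04,
        5.70411343e-03, -1.58552382e-05]), 'eef_pos': array([ 0.26422954, -0.56576622,  0.23031169]), 'tcp_rot': array([-3.13982013e+00, -2.17851193e-04,  4.36819004e-01]), 'ft_force': array([ 0.29885057,  0.44137682, -0.66901288]), 'torque': array([-0.00588892,  0.0310407 , -0.0482297 ]), 'grasp_force': 0.0, 'opening': 0.0853089826901194}
```

View pics/side0.png

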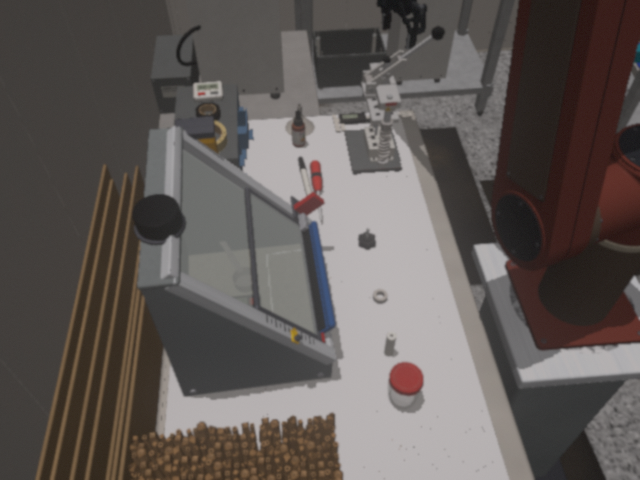

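View pics/top0.png

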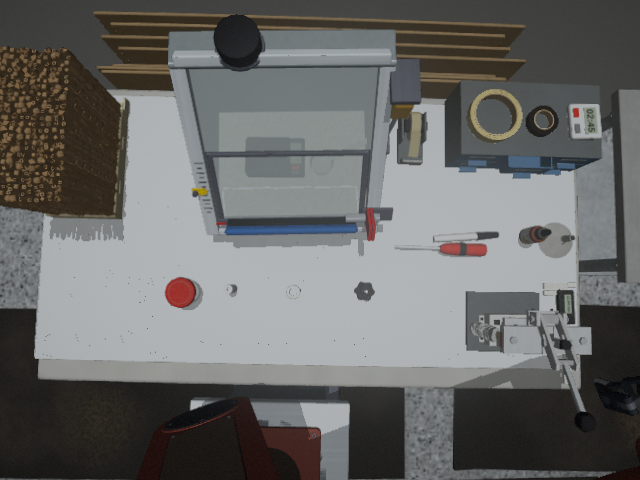

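Top view: the hood's front faces the robot. The blue lip runs (225..357, 229), the red tab is at (371,224), the pointer at (221,224) and the yellow mark at (200,192). Side view: tab (308,203), lip (322,280), mark (296,336). The loose things are the jar, post, collar and knob in front, and the driver and pen to the right.

```bash
cat > h.py <<'E'
import cv2,numpy as np
from plant import *
def ray(n,uv):
    c=get_calibration(n);T=c["world_from_camera"]
    p=cv2.undistortPoints(np.array(uv,float).reshape(-1,1,2),c["intrinsics"],c["dist_coeffs"]).reshape(-1,2)
    d=np.c_[p,np.ones(len(p))]@T[:3,:3].T
    return T[:3,3],d
def dep(n,uv,z):
    o,d=ray(n,uv); return o+d*np.array(z).reshape(-1,1)
def tri(a,b):
    o1,d1=ray("top",[a]);o2,d2=ray("side",[b]);d1=d1[0];d2=d2[0]
    s=np.linalg.lstsq(np.c_[d1,-d2],o2-o1,rcond=None)[0]
    p,q=o1+d1*s[0],o2+d2*s[1]; return (p+q)/2,np.linalg.norm(p-q)
def proj(n,P):
    c=get_calibration(n);M=np.linalg.inv(c["world_from_camera"])
    return cv2.projectPoints(np.array(P,float).reshape(-1,1,3),cv2.Rodrigues(M[:3,:3])[0],M[:3,3],c["intrinsics"],c["dist_coeffs"])[0].reshape(-1,2)
def masks(im):
    h=cv2.cvtColor(im,cv2.COLOR_RGB2HSV).astype(int);H,S,V=h[...,0],h[...,1],h[...,2]
    return dict(red=((H<8)|(H>172))&(S>140)&(V>70),blue=(H>105)&(H<125)&(S>140)&(V>60),yel=(H>20)&(H<32)&(S>140)&(V>100))
E
python3 - <<'E'
from h import *
box=dict(top=(190,160,400,250),side=(230,180,350,360))
for n in box:
    z=np.load(n+"0.npz");im,d=z["im"],z["d"];x0,y0,x1,y1=box[n]
    for k,m in masks(im).items():
        m=m.astype(np.uint8);c,l,s,ce=cv2.connectedComponentsWithStats(m)
        for i in range(1,c):
            x,y,w,h,a=s[i]
            if a>5 and x0<ce[i][0]<x1 and y0<ce[i][1]<y1:
                v,u=np.nonzero(l==i);zz=d[v,u];ok=zz>0
                P=dep(n,np.c_[u,v][ok],zz[ok]); print(n,k,s[i],ce[i].round(1),"med",np.median(P,0).round(4),"min",P.min(0).round(4),"max",P.max(0).round(4))
    if n=="top":
        a=cv2.resize(im[175:245,190:260],None,fx=6,fy=6,interpolation=cv2.INTER_CUBIC)
        b=cv2.resize(im[190:250,335:395],(420,420),interpolation=cv2.INTER_CUBIC)
        cv2.imwrite("pics/ctop.png",np.hstack([cv2.resize(a,(380,420)),b])[:,:,::-1])
    else:
        a=cv2.resize(im[300:370,265:345],(400,350),interpolation=cv2.INTER_CUBIC)
        b=cv2.resize(im[175:255,270:350],(350,350),interpolation=cv2.INTER_CUBIC)
        cv2.imwrite("pics/cside.png",np.hstack([a,b])[:,:,::-1])
E
```

```text
top red [367 209   8  20  98] [370.6 218.3] med [ 0.5055 -0.1768  0.15  ] min [ 0.4864 -0.1828  0.1331] max [ 0.5237 -0.1721  0.1673]
top red [217 222   9   3  21] [220.5 222.9] med [0.4961 0.0962 0.0936] min [0.4942 0.0865 0.089 ] max [0.4981 0.1018 0.097 ]
top blue [226 226 128   8 508] [275.3 229.7] med [0.4848 0.0028 0.1129] min [ 0.4761 -0.15    0.0999] max [0.4909 0.0813 0.1184]
top yel [192 188  16   7  65] [200.4 191. ] med [0.5449 0.1207 0.1554] min [0.5403 0.1094 0.1472] max [0.5495 0.1348 0.1605]
side red [314 177   6  12  64] [316.6 182.1] med [ 0.4666 -0.3561  0.0247] min [ 0.4596 -0.3745  0.0181] max [ 0.4723 -0.3381  0.0319]
side red [295 194  19  14  33] [302.9 201.1] med [ 0.5126 -0.1768  0.1465] min [ 0.4893 -0.1818  0.1349] max [ 0.5244 -0.1724  0.1658]
side yel [291 329   6  13  46] [293.3 334.3] med [0.5474 0.1195 0.1578] min [0.5426 0.11   0.1508] max [0.5506 0.1336 0.1614]
```

View pics/ctop.png

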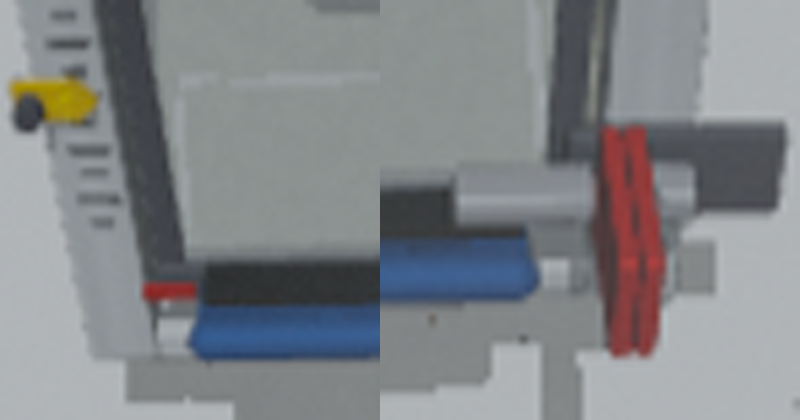

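View pics/cside.png

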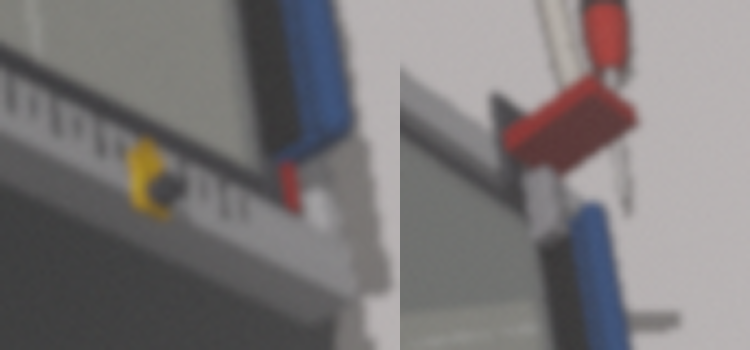

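Run:
```python
from h import *
z=np.load("top0.npz");im,d=z["im"],z["d"]
m=masks(im)["blue"];v,u=np.nonzero(m)
k=(u>224)&(u<360)&(v>222)&(v<240);u,v=u[k],v[k]
P=dep("top",np.c_[u,v],d[v,u])
# robot-side edge per column: nearest row; line fit
E=np.array([P[u==c][np.argmax(v[u==c])] for c in np.unique(u)])
a=np.polyfit(E[:,1],E[:,0],1);a2=np.polyfit(P[:,1],P[:,0],1);print("yaw",-np.degrees(np.arctan(a[0])),-np.degrees(np.arctan(a2[0])),"E z",E.mean(0))
# rails/cheek slope plane: points on left rail area
yaw=-np.arctan(a2[0]);c,s=np.cos(np.radians(50)),np.sin(np.radians(50))
Rz=np.array([[np.cos(yaw),-np.sin(yaw),0],[np.sin(yaw),np.cos(yaw),0],[0,0,1]])
R=Rz@np.array([[s,0,c],[0,1,0],[-c,0,s]]); np.save("R.npy",R)
Q=P@R; print("lip frame: min",Q.min(0),"max",Q.max(0), "pct", np.percentile(Q,[3,50,97],axis=0).round(4))
tip=lambda p,q:(lambda r:(r[0],r[0]@R,r[1]))(tri(p,q))
print("mark tri",tip((207.6,191.7),(265+148/5,300+140/5)))
print("ptr tri",tip((216.2,223.3),(265+296/5,300+208/5)))
for n,uv in(("top",(206,191)),("top",(218,223)),("side",(294,330)),("side",(323,340))):
    print(n,uv,dep(n,[uv],[np.load(n+"0.npz")["d"][uv[1],uv[0]]])@R)
m=masks(im)["red"];v,u=np.nonzero(m);k=(u>365)&(u<380)&(v>205)&(v<245)&(d[v,u]>0);T=dep("top",np.c_[u,v][k],d[v,u][k])@R
print("tab",T.min(0),T.max(0))
zs=np.load("side0.npz");v,u=np.nonzero(masks(zs["im"])["red"]);k=(u>290)&(u<330)&(v>190)&(v<216);T=dep("side",np.c_[u,v][k],zs["d"][v,u][k])@R
print("tab side",T.min(0),np.median(T,0),T.max(0))
# heights
v,u=np.mgrid[0:480:2,0:640:2];A=dep("top",np.c_[u.ravel(),v.ravel()],d[v,u].ravel())
for y0 in np.arange(-.6,.4,.1):
  print(round(y0,1),[ (lambda q:round(q.max(),2) if len(q) else 0)(A[(A[:,1]>y0)&(A[:,1]<y0+.1)&(A[:,0]>x)&(A[:,0]<x+.1)&(A[:,2]<.8),2]) for x in (.1,.2,.3,.4,.5,.6)])
```

```text
yaw 3.3528985501597193 1.7947309421324553 E z [ 0.48260531 -0.03437583  0.11269791]
lip frame: min [-0.33180985 -0.1652635   0.39124624] max [0.31295375 0.06620846 1.01542137] pct [[ 0.2942 -0.1501  0.3931]
 [ 0.2979 -0.0132  0.3976]
 [ 0.3039  0.0621  0.4007]]
mark tri (array([0.54407183, 0.10806484, 0.15507831]), array([0.31948899, 0.09097213, 0.47052344]), np.float64(0.0005245951340569079))
ptr tri (array([0.49562785, 0.10254792, 0.09607165]), array([0.32019334, 0.08697512, 0.39408674]), np.float64(0.001149975499364766))
top (206, 191) [[0.31936851 0.09357961 0.47189596]]
top (218, 223) [[0.32112676 0.08403482 0.39316683]]
side (294, 330) [[0.32110869 0.09401759 0.47099453]]
side (323, 340) [[0.32355418 0.08176389 0.39303832]]
tab [ 0.26180685 -0.19841045  0.43363308] [ 0.31133725 -0.18807062  0.43846663]
tab side [ 0.26379841 -0.19803007  0.43519085] [ 0.29400857 -0.19255072  0.43733124] [ 0.30965505 -0.18818103  0.44081662]
-0.6 [np.float64(0.01), np.float64(0.35), np.float64(0.21), np.float64(0.1), np.float64(0.09), np.float64(0.14)]
-0.5 [np.float64(0.32), np.float64(0.35), np
[... 271 characters left out ...]
0.12), np.float64(0.32)]
-0.2 [np.float64(0.01), np.float64(0.01), np.float64(0.05), np.float64(0.17), np.float64(0.2), np.float64(0.32)]
-0.1 [np.float64(0.01), np.float64(0.62), np.float64(0.02), np.float64(0.12), np.float64(0.2), np.float64(0.33)]
-0.0 [np.float64(0.46), np.float64(0.57), np.float64(0.06), np.float64(0.12), np.float64(0.21), np.float64(0.37)]
0.1 [np.float64(0.45), np.float64(0.38), np.float64(0.08), np.float64(0.1), np.float64(0.22), np.float64(0.34)]
0.2 [np.float64(-0.0), np.float64(0.01), np.float64(0.01), np.float64(0.01), np.float64(0.0), np.float64(0.01)]
0.3 [np.float64(-0.0), np.float64(0.01), np.float64(0.01), np.float64(0.0), np.float64(0.28), np.float64(0.28)]
```

Run:
```python
from h import *
z=np.load("top0.npz");im,d=z["im"],z["d"]
s50,c50=np.sin(np.radians(50)),np.cos(np.radians(50))
m=masks(im)["blue"];v,u=np.nonzero(m)
k=(u>224)&(u<360)&(v>222)&(v<240)&(d[v,u]>.5)&(d[v,u]<1.);u,v=u[k],v[k]
P=dep("top",np.c_[u,v],d[v,u])
k=abs(P-np.median(P,0))[:,2]<.012;P,u,v=P[k],u[k],v[k]
import cv2
l=cv2.fitLine(P.astype(np.float32),cv2.DIST_HUBER,0,.01,.01).ravel();print("dir",l[:3])
yaw=np.arctan2(-l[0]*np.sign(l[1]),abs(l[1]))
# second estimate: robot-side image edge cast to z plane
e=np.array([(c,v[u==c].max()) for c in np.unique(u)]);e=e[(e[:,0]>232)&(e[:,0]<350)]
o,r=ray("top",e);X=o+r*((.107-o[2])/r[:,2])[:,None];b=np.polyfit(X[:,1],X[:,0],1)
print("yaw",np.degrees(yaw),np.degrees(-np.arctan(b[0])))
yaw=(yaw-np.arctan(b[0]))/2
Rz=np.array([[np.cos(yaw),-np.sin(yaw),0],[np.sin(yaw),np.cos(yaw),0],[0,0,1]])
R=Rz@np.array([[s50,0,c50],[0,1,0],[-c50,0,s50]]); np.save("R.npy",R)
Q=P@R; print(np.percentile(Q,[1,10,50,90,99],axis=0).round(4))
A=tri((207.6,191.7),(265+148/5,300+140/5))[0]@R;B=tri((216.2,223.3),(265+296/5,300+208/5))[0]@R
print("mark",A,"ptr",B)
v,u=np.nonzero(masks(im)["red"]);k=(u>365)&(u<380)&(v>205)&(v<245)&(d[v,u]>0);T=dep("top",np.c_[u,v][k],d[v,u][k])@R
print("tab",T.min(0),T.max(0))
zs=np.load("side0.npz");v,u=np.nonzero(masks(zs["im"])["red"]);k=(u>290)&(u<330)&(v>190)&(v<216);T=dep("side",np.c_[u,v][k],zs["d"][v,u][k])@R
print("tab side",np.percentile(T,[2,50,98],axis=0).round(4))
```

```text
dir [-0.03735508  0.99928564 -0.00572116]
yaw 2.1408215 3.4394808265472037
[[ 0.2938 -0.1662  0.3929]
 [ 0.295  -0.1297  0.3944]
 [ 0.2972 -0.0208  0.3971]
 [ 0.3009  0.0447  0.3996]
 [ 0.3059  0.0558  0.4013]]
mark [0.32063639 0.08145236 0.47148623] ptr [0.32129317 0.07830014 0.39500961]
tab [ 0.25913369 -0.20716955  0.43144163] [ 0.30876079 -0.19665472  0.43630257]
tab side [[ 0.2616 -0.2057  0.4333]
 [ 0.2914 -0.2012  0.4351]
 [ 0.3064 -0.1984  0.4379]]
```

```bash
cat >> h.py <<'E'
from scipy.spatial.transform import Rotation as Ro
R=np.load("R.npy")
def rpy(flip): 
    y=R[:,1]*flip; M=np.c_[np.cross(y,R[:,0]),y,R[:,0]]; return Ro.from_matrix(M).as_euler("xyz")
W=lambda *p:R@np.array(p)
TAB=np.array([.2775,-.197,.4175]); LIP=np.array([.293,-.064,.3945])
E
python3 - <<'E'
from h import *
for f in(1,-1):
    o=rpy(f);print(f,o)
    for nm,p in dict(pretab=TAB+[-.09,.032,.003],tab=TAB+[.004,.032,.003],tabend=TAB+[.004,-.02,.003],prelip=LIP+[-.08,0,-.028],lip=LIP+[.018,0,-.028],top=LIP+[.018,0,.08]).items():
        q=inverse_kinematics(R@p,o);print(nm,(R@p).round(3),None if q is None else np.round(q,2))
print([inverse_kinematics([.264,-.566,z],observe()["tcp_rot"]) for z in(.35,.45)])
E
```

```text
1 [ 3.14159265  0.87266463 -3.09289533]
pretab [ 0.421 -0.145  0.202] None
tab [ 0.493 -0.141  0.141] None
tabend [ 0.496 -0.193  0.141] None
prelip [ 0.401 -0.045  0.144] None
lip [ 0.476 -0.041  0.081] None
top [ 0.546 -0.037  0.164] None
-1 [ 3.14159265 -0.87266463  0.04869733]
pretab [ 0.421 -0.145  0.202] None
tab [ 0.493 -0.141  0.141] [-0.85 -0.42  2.54  1.11  0.74 -0.09]
tabend [ 0.496 -0.193  0.141] [-0.96 -0.29  2.46  1.13  0.8  -0.2 ]
prelip [ 0.401 -0.045  0.144] None
lip [ 0.476 -0.041  0.081] None
top [ 0.546 -0.037  0.164] [-0.44 -0.43  2.5   0.97  0.45  0.32]
[array([-1.26054547e+00,  1.73217864e-01,  1.36155650e+00, -7.64369157e-06,
        1.60860413e+00, -1.26568618e-01]), array([-1.26054547e+00,  1.81218961e-01,  1.17039759e+00, -7.82857095e-06,
        1.79176195e+00, -1.26570045e-01])]
```

```bash
cat >> h.py <<'E'
def ori(delta,psi,roll=0):
    "tool frame: z = lip x turned down by delta, sideways by psi; y = -hood y; roll about tool z (deg)"
    M0=np.c_[np.cross(-R[:,1],R[:,0]),-R[:,1],R[:,0]]
    D=Ro.from_rotvec(R[:,2]*np.radians(psi))*Ro.from_rotvec(R[:,1]*np.radians(delta))*Ro.from_matrix(M0)*Ro.from_euler("z",roll,degrees=True)
    return D.as_euler("xyz"),D.as_matrix()
E
python3 - <<'E'
from h import *
def ok(pts,o): return all(inverse_kinematics(R@p,o) is not None for p in pts)
tb=[TAB+np.array(p) for p in([-.05,.036,.06],[.004,.036,.003],[.004,-.02,.003])]
print("tab",[(d,r) for d in range(0,55,5) for r in(0,180) if ok(tb,ori(d,0,r)[0])])
res=[]
for d in range(0,40,5):
  for psi in range(-45,50,15):
    for y in(-.07,0,.07):
      for r in(0,90,-90,180):
        o=ori(d,psi,r)[0]
        b=np.array([np.cos(np.radians(psi)),np.sin(np.radians(psi)),0])*.05
        L=LIP+[.01,y,-.035]
        if inverse_kinematics(R@L,o) is not None and ok([L-b,L+[0,0,.06],L+[0,0,.11]],o): res.append((d,psi,y,r))
print(res[:60])
E
```

```text
tab [(0, 0), (5, 0), (10, 0), (15, 0), (20, 0), (20, 180), (25, 0), (25, 180), (30, 0), (30, 180), (35, 0), (35, 180), (40, 0), (40, 180), (45, 0), (45, 180), (50, 0), (50, 180)]
[(0, 15, -0.07, 0), (0, 15, -0.07, 90), (0, 15, -0.07, -90), (0, 30, -0.07, 0), (0, 30, -0.07, 90), (0, 30, -0.07, -90), (0, 30, 0, 0), (0, 30, 0, 90), (0, 30, 0, -90), (0, 30, 0.07, 0), (0, 30, 0.07, 90), (0, 30, 0.07, -90), (0, 45, -0.07, 0), (0, 45, -0.07, 90), (0, 45, -0.07, -90), (0, 45, 0, 0), (0, 45, 0, 90), (0, 45, 0, -90), (0, 45, 0.07, 0), (0, 45, 0.07, 90), (0, 45, 0.07, -90), (5, 15, -0.07, 0), (5, 15, -0.07, 90), (5, 15, -0.07, -90), (5, 30, -0.07, 0), (5, 30, -0.07, 90), (5, 30, -0.07, -90), (5, 30, 0, 0), (5, 30, 0, 90), (5, 30, 0, -90), (5, 30, 0.07, 0), (5, 30, 0.07, 90), (5, 30, 0.07, -90), (5, 45, -0.07, 0), (5, 45, -0.07, 90), (5, 45, -0.07, -90), (5, 45, 0, 0), (5, 45, 0, 90), (5, 45, 0, -90), (5, 45, 0.07, 0), (5, 45, 0.07, 90), (5, 45, 0.07, -90), (10, -45, 0.07, 90), (10, -45, 0.07, -90), (10, -45, 0.07, 180), (10, -30, 0.07, 90), (10, -30, 0.07, -90), (10, -30, 0.07, 180), (10, 15, -0.07, 0), (10, 15, -0.07, 90), (10, 15, -0.07, -90), (10, 15, 0, 0), (10, 15, 0, 90), (10, 15, 0, -90), (10, 30, -0.07, 0), (10, 30, -0.07, 90), (10, 30, -0.07, -90), (10, 30, 0, 0), (10, 30, 0, 90), (10, 30, 0, -90)]
```

Run:
```python
from h import *
gripper_to(0.0); s=observe();print(s["time_s"],s["opening"])
p=s["eef_pos"];move_l([p[0],p[1],.42],.25)
o=ori(30,0)[0]
movep(R@(TAB+[-.07,.036,.09]),o);print(observe()["time_s"])
move_l(R@(TAB+[.004,.036,.003]),.1)
s=observe();print(s["time_s"],R.T@s["eef_pos"]-TAB,R.T@s["ft_force"])
im,d=get_image("top");im2,_=get_image("side")
cv2.imwrite("pics/t1.png",np.hstack([cv2.resize(im[170:270,300:430],(400,308)),cv2.resize(im2[150:270,240:396],(400,308))])[:,:,::-1])
```

```text
0.8667 -0.00024910977242712136
3.625
4.9167 [0.00384347 0.03564076 0.00401791] [ 0.08539748  0.64637565 -0.21900649]
```

View pics/t1.png

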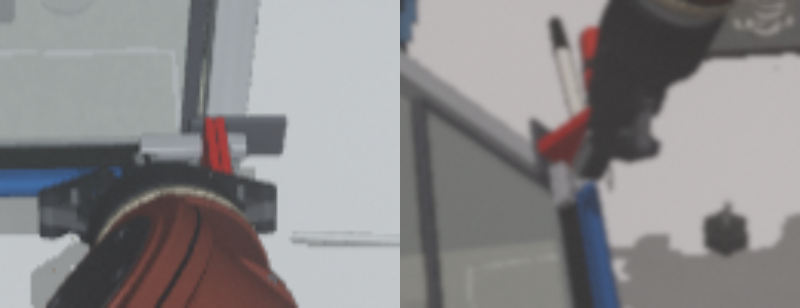

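The fingertips sit inside the tab, just above the lip end (side crop about (595,165)) and clear of everything. Next, push outward.

Run:
```python
from h import *
f=lambda t:(lambda s:print(t,s["time_s"],(R.T@s["eef_pos"]-TAB).round(4),(R.T@s["ft_force"]).round(2)))(observe())
r=move_l(R@(TAB+[.004,-.035,.003]),.03,max_force=12);print(r);f("end")
p=R.T@observe()["eef_pos"]
move_l(R@(p+[0,.02,0]),.1);f("off")
move_l(R@(p+[-.06,.02,.07]),.2)
im,d=get_image("top");im2,_=get_image("side")
cv2.imwrite("pics/t2.png",np.hstack([cv2.resize(im[170:270,300:430],(400,308)),cv2.resize(im2[150:270,240:396],(400,308))])[:,:,::-1])
```

```text
True
end 6.7083 [ 0.0041 -0.0197  0.0022] [-1.33  1.62  0.98]
off 7.05 [0.0042 0.0004 0.0022] [ 0.4  -0.72  0.82]
```

View pics/t2.png

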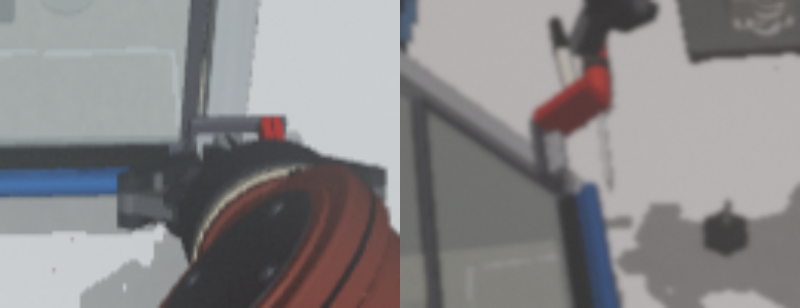

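The tab now sits at the end of its bar (top crop (272,128)), so the catch is fully out (34 mm). Next, the lip.

Run:
```python
from h import *
f=lambda t:(lambda s:print(t,s["time_s"],(R.T@s["eef_pos"]-LIP).round(4),(R.T@s["ft_force"]).round(2)))(observe())
o,M=ori(0,30); dr=R.T@M[:,2]; L=LIP+[.014,-.02,-.027]
pre=L-dr*.08; hi=R.T@(R@(L-dr*.09)+[-.02,0,.06])
print((R@pre).round(3),(R@hi).round(3))
for p in(hi,pre,L,L+[0,0,.1]): print(inverse_kinematics(R@p,o) is not None)
p=R.T@observe()["eef_pos"]
movep(R@hi,o);f("hi")
move_l(R@pre,.1);f("pre")
r=move_l(R@L,.06,max_force=8);print(r);f("under")
r=move_l(R@(L+[0,0,.02]),.02,max_force=2.2);print(r);f("touch")
im,d=get_image("top");im2,_=get_image("side")
cv2.imwrite("pics/t3.png",np.hstack([cv2.resize(im[140:270,180:350],(400,308)),cv2.resize(im2[220:370,220:415],(400,308))])[:,:,::-1])
```

```text
[ 0.424 -0.103  0.129] [ 0.397 -0.109  0.194]
True
True
True
True
hi 8.7417 [-0.1176 -0.0642  0.0058] [ 0.19 -0.25 -0.42]
pre 9.6 [-0.0554 -0.0601 -0.0266] [ 0.77  0.   -0.32]
False
under 11.0833 [ 0.0139 -0.0204 -0.0268] [-0.04 -0.08  0.16]
True
touch 11.5917 [ 0.014  -0.02   -0.0205] [0.05 0.34 0.38]
```

View pics/t3.png

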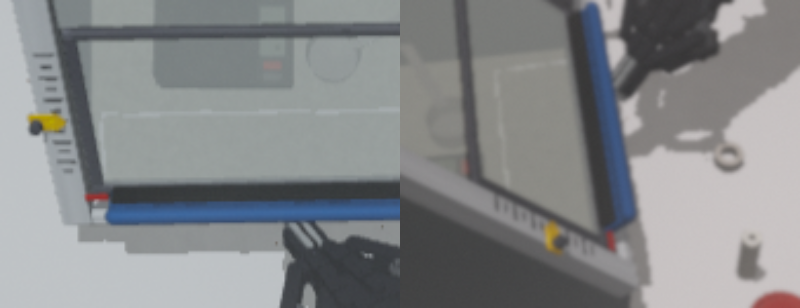

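The fingertips are under the lip (top crop (295,228)). The pointer and mark are both visible in both views. Next, push up about 65 mm and measure.

```bash
cat >> h.py <<'E'
def onplane(n,uv,x=.3208):
    o,d=ray(n,uv);nx=R[:,0];return (o+d*((x-o@nx)/(d@nx))[:,None])@R
def meas(tag):
    for n in("top","side"):
        im,_=get_image(n);mk=masks(im);h=cv2.cvtColor(im,cv2.COLOR_RGB2HSV).astype(int)
        red=((h[...,0]<8)|(h[...,0]>172))&(h[...,1]>110)&(h[...,2]>50)
        for k,m in(("yel",mk["yel"]),("red",red)):
            v,u=np.nonzero(m);Q=onplane(n,np.c_[u,v]);k2=(Q[:,1]>.055)&(Q[:,1]<.115)&(Q[:,2]>.38)&(Q[:,2]<.53);Q=Q[k2]
            if len(Q):
                tip=Q[Q[:,1]<Q[:,1].min()+.005] if k=="yel" else Q[Q[:,1]>Q[:,1].max()-.006]
                print(tag,n,k,len(Q),"mean",Q.mean(0)[1:].round(4),"tip z",tip[:,2].mean().round(4),"zrange",Q[:,2].min().round(4),Q[:,2].max().round(4),"y",Q[:,1].min().round(4),Q[:,1].max().round(4))
        x=((180,120,340,250) if n=="top" else (200,270,360,400))
        cv2.imwrite(f"pics/{tag}{n}.png",cv2.resize(im[x[1]:x[3],x[0]:x[2]],None,fx=5,fy=4.6,interpolation=cv2.INTER_CUBIC)[:,:,::-1])
E
python3 - <<'E'
from h import *
f=lambda t:(lambda s:print(t,s["time_s"],(R.T@s["eef_pos"]-LIP).round(4),(R.T@s["ft_force"]).round(2)))(observe())
meas("m0")
p=R.T@observe()["eef_pos"]; L=LIP+[.014,-.02,-.027]
r=move_l(R@(L+[0,0,.009+.065]),.04,max_force=25);print(r);f("up")
meas("m1")
E
```

```text
m0 top yel 65 mean [0.0939 0.473 ] tip z 0.4729 zrange 0.466 0.4796 y 0.0824 0.1079
m0 top red 21 mean [0.0704 0.3961] tip z 0.3957 zrange 0.3928 0.398 y 0.0617 0.0787
m0 side yel 47 mean [0.0951 0.4771] tip z 0.4741 zrange 0.4695 0.4825 y 0.084 0.1084
m0 side red 17 mean [0.0702 0.4   ] tip z 0.4003 zrange 0.3968 0.4027 y 0.063 0.078
False
up 13.65 [ 0.0139 -0.0199  0.0471] [ 0.19  1.81 -1.76]
m1 top yel 65 mean [0.0939 0.473 ] tip z 0.4729 zrange 0.466 0.4796 y 0.0824 0.1079
m1 top red 28 mean [0.0696 0.4631] tip z 0.4633 zrange 0.4606 0.4656 y 0.0612 0.0773
m1 side yel 47 mean [0.0951 0.4771] tip z 0.4741 zrange 0.4695 0.4825 y 0.084 0.1084
m1 side red 24 mean [0.0701 0.4664] tip z 0.4672 zrange 0.4629 0.4699 y 0.0616 0.078
```

View pics/m1top.png

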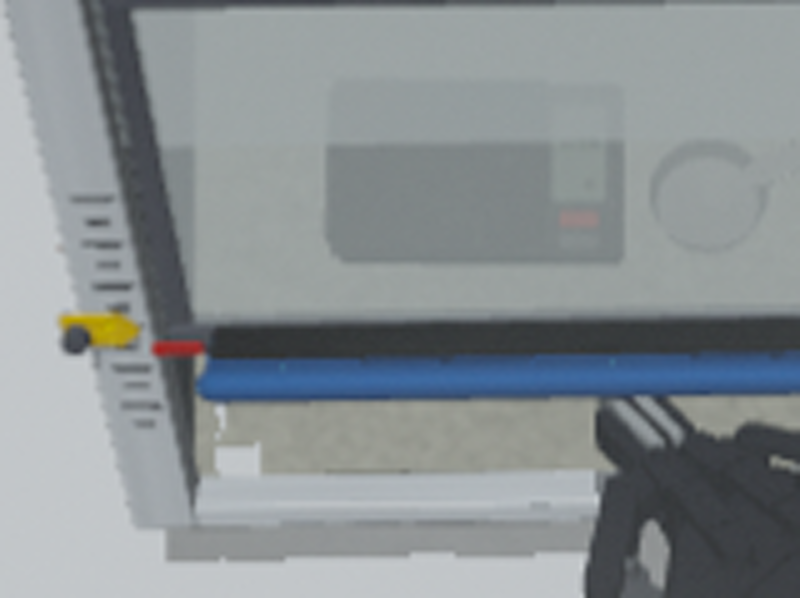

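The pointer (top crop (178,348)) is still below the mark tip (140,330), with about 9.5 mm to go.

Run:
```python
from h import *
f=lambda t:(lambda s:print(t,s["time_s"],(R.T@s["eef_pos"]-LIP).round(4),(R.T@s["ft_force"]).round(2)))(observe())
L=LIP+[.014,-.02,-.027]
move_l(R@(L+[0,0,.074+.0088]),.02,max_force=25);f("up")
meas("m2")
a=cv2.imread("pics/m2top.png")[230:430,0:300];b=cv2.imread("pics/m2side.png")
b=b[150:450,300:700]
cv2.imwrite("pics/m2.png",np.hstack([cv2.resize(a,(400,300)),b]))
```

```text
up 14.3417 [ 0.014  -0.0203  0.0565] [ 0.97  1.3  -1.46]
m2 top yel 65 mean [0.0939 0.473 ] tip z 0.4729 zrange 0.466 0.4796 y 0.0824 0.1079
m2 top red 30 mean [0.0694 0.4722] tip z 0.4724 zrange 0.4698 0.4747 y 0.0613 0.0776
m2 side yel 46 mean [0.0948 0.4771] tip z 0.4741 zrange 0.4695 0.4825 y 0.084 0.1084
m2 side red 24 mean [0.0702 0.4759] tip z 0.4763 zrange 0.4726 0.4791 y 0.0617 0.079
```

View pics/m2.png

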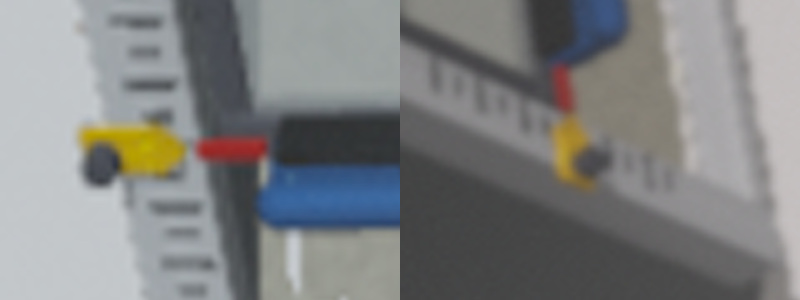

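The pointer and the mark tip line up in both views (top crop (200,148) vs (184,150)). Back away and recheck.

Run:
```python
from h import *
o,M=ori(0,30); dr=R.T@M[:,2]; p=R.T@observe()["eef_pos"]
move_l(R@(p+[0,0,-.008]),.04)
move_l(R@(p+[0,0,-.008]-dr*.09),.1)
hold(.5);s=observe();print(s["time_s"],s["ft_force"],s["eef_pos"])
meas("m3")
im,_=get_image("top");cv2.imwrite("pics/fin.png",im[:,:,::-1])
```

```text
16.325 [-0.09297229  0.62802722 -0.23604113] [ 0.46602288 -0.10675779  0.19205708]
m3 top yel 65 mean [0.0939 0.473 ] tip z 0.4729 zrange 0.466 0.4796 y 0.0824 0.1079
m3 top red 30 mean [0.0694 0.4722] tip z 0.4724 zrange 0.4698 0.4747 y 0.0613 0.0776
m3 side yel 46 mean [0.0953 0.4772] tip z 0.4743 zrange 0.4695 0.4825 y 0.084 0.1084
m3 side red 24 mean [0.0702 0.4759] tip z 0.4763 zrange 0.4726 0.4791 y 0.0617 0.079
```

View pics/fin.png

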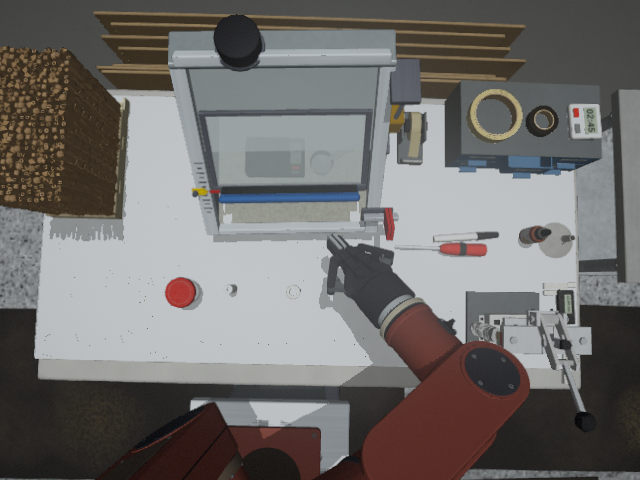

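The window is up, the pointer is level, the tab is out and the fingers are clear. The wrist hides the knob, and there is a dark spot at (448,327), so I check both in the side view.

Run:
```python
from h import *
im,d=get_image("top");print(dep("top",[(448,327),(452,330)],[d[327,448],d[330,452]]).round(3))
im,d=get_image("side");cv2.imwrite("pics/fs.png",im[:,:,::-1])
```

```text
[[ 0.339 -0.258  0.351]
 [ 0.335 -0.264  0.35 ]]
```

View pics/fs.png

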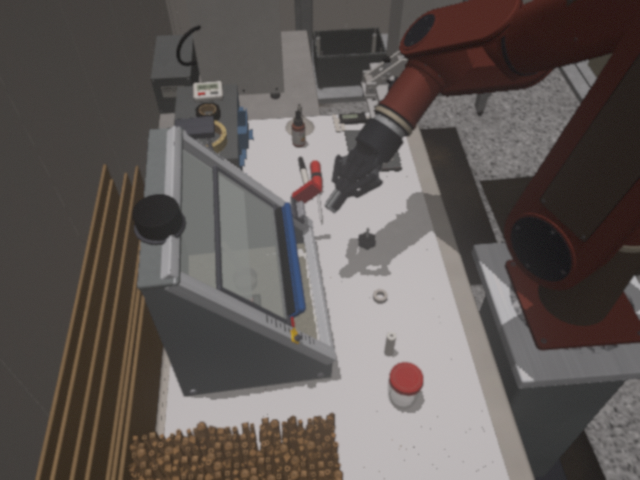

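The knob is still at (367,240), as at the start. The dark spot is part of the wrist, 0.35 m up. All the loose things are in place.

```bash
python3 -c "
from plant import *
print(job_done())"
```

```text
the job is handed in; nothing more can be done
None
```

The job is handed in: the catch is fully out, the window is up with its pointer level with the yellow mark (within about 1 mm in the camera views), the arm is clear, and the mark and loose things have not moved.

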